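Fetch the freewheel from behind the bench bottles

TASK

Fetch the freewheel that is hemmed in by the spray can, the oil bottle and the square tin on the plywood board: first move all three containers onto the black rubber mat, standing upright, and only then set the freewheel down flat on the steel hub stand, over its stub. After that put the can, the bottle and the tin each back on the very place on the board where it stood at the start (to about a centimetre), upright. Knock nothing over, and leave the crank arm behind the freewheel, the pedal and the spanner where they lie.

Things in the scene. Friction and masses are not known exactly. Their poses are not given: they have to be found in the camera images.
- can: Spray can of bare aluminium, standing upright: round body 50 mm in diameter and 100 mm tall, then a narrower spray head 34 mm in diameter up to 125 mm. About 0.3 kg. Origin at the centre of its underside, z up. It stands on one of the three stained spots of the board; which one differs.
- bottle: White plastic oil bottle, standing upright: round body 42 mm in diameter and 95 mm tall, shoulder, thin black pointed spout up to 130 mm. About 0.2 kg. Origin at the centre of its underside, z up. It stands on another of the stained spots.
- tin: Square steel tin, standing upright: 44 x 44 mm in plan, 100 mm tall, with a black screw cap 24 mm in diameter and 12 mm high, off centre on top. About 0.35 kg. Origin at the centre of its underside, z up, x and y square to its flat sides. It stands on the third stained spot.
- freewheel: Bicycle freewheel: steel ring 28 mm high, lying flat. Lowest 5 mm: dark toothed flange 62 mm wide (69 over the teeth); above it a smooth round body 54 mm wide to grip; through bore 34 mm. About 0.25 kg. Origin at the centre of its underside, z up. Starts on the board, flange down, containers on three sides, their centres about 68 mm from its own, too close for fingers.
- board: Fixed plywood board 220 x 210 mm (x, y), 8 mm thick. Origin at the centre of its underside, z up. Dark stains 60 mm wide at (-55, 0), (13, 68) and (13, -68) mm in its frame; each container starts within 5 mm of a stain's centre. The freewheel starts at about (13, 0). Two low dishes (38 mm wide, tops 22 mm above the bench) are fixed on it at (-85, 82) and (-85, -82).
- mat: Fixed black rubber mat, flat on the bench, 250 x 120 mm (x, y), 3 mm thick: the side area. Origin at the centre of its underside, z up. Left or right of the board.
- stand: Fixed steel hub stand: round plate 100 mm wide, 12 mm thick, with an upright stub in the middle, 18 mm wide, its top 34 mm above the bench. The freewheel's bore fits over it with 8 mm to spare all round; seated, its underside rests on the plate. Origin at the centre of the plate's underside, z up. On the other side of the board from the mat.
- crank: Bystander, loose: black crank arm, 194 mm long, 40 mm wide, 22 mm high, lying across the board's far (+x) strip, behind the freewheel. Origin at its middle on the underside, x along its length.
- pedal: Bystander, loose: black flat pedal, 88 x 62 mm, 24 mm high, with a steel axle stub to its +x, lying on the bench beyond the board. Origin at the middle of its underside.
- spanner: Bystander, loose: steel spanner about 170 mm long, lying on the bench beyond the board, x along its length. Origin at its middle on the underside.
There are look-alikes about, which are no part of the job. Leave any red look-alike of the can alone.

How it is judged:
On the way, in this order (a step that is already met when the one before it is completed fails the run):
1. the can, the bottle and the tin all stand upright on the mat, let go, and the freewheel has not been taken from its place yet (x of can in the frame of mat between -0.125 and 0.125 m and y of can in the frame of mat between -0.06 and 0.06 m and z of each of can, bottle, tin in the frame of mat below 0.008 m and angle between each of can, bottle, tin's own z axis and vertical below 0.12 rad and linear speed of each of can, bottle, tin below 0.03 m/s and contact force between each of can, bottle, tin and the fingers below 0.2 N and x of bottle in the frame of mat between -0.125 and 0.125 m and y of bottle in the frame of mat between -0.06 and 0.06 m and x of tin in the frame of mat between -0.125 and 0.125 m and y of tin in the frame of mat between -0.06 and 0.06 m and distance of freewheel from where it was at the start of the episode below 0.03 m), for 0.2 s.
2. the freewheel sits flat on the hub stand, over its stub, let go, while the three containers still stand on the mat (horizontal distance between freewheel and stand below 0.012 m and z of freewheel in the frame of stand below 0.016 m and angle between each of freewheel, can, bottle, tin's own z axis and vertical below 0.12 rad and linear speed of each of freewheel, can, bottle, tin below 0.03 m/s and contact force between each of freewheel, can, bottle, tin and the fingers below 0.2 N and x of can in the frame of mat between -0.125 and 0.125 m and y of can in the frame of mat between -0.06 and 0.06 m and z of each of can, bottle, tin in the frame of mat below 0.008 m and x of bottle in the frame of mat between -0.125 and 0.125 m and y of bottle in the frame of mat between -0.06 and 0.06 m and x of tin in the frame of mat between -0.125 and 0.125 m and y of tin in the frame of mat between -0.06 and 0.06 m), for 0.2 s.
At the end, for the whole second after the job is handed in: The freewheel lies flat on the hub stand's plate over the stub (centre within 12 mm of the stand's, underside within 4 mm of the plate), and the can, the bottle and the tin each stand upright within 15 mm of where that very one stood at the start; all released and at rest (horizontal distance between freewheel and stand below 0.012 m and z of freewheel in the frame of stand below 0.016 m and angle between each of freewheel, can, bottle, tin's own z axis and vertical below 0.12 rad and linear speed of each of freewheel, can, bottle, tin below 0.03 m/s and contact force between each of freewheel, can, bottle, tin and the fingers below 0.2 N and distance of each of can, bottle, tin from where it was at the start of the episode below 0.015 m); the robot touches nothing.
It fails at once if a container is knocked over (angle between any of can, bottle, tin's own z axis and vertical above 0.6 rad).
It fails at once if the crank arm, the pedal or the spanner is moved by more than 30 mm (distance of any of crank, pedal, spanner from where it was at the start of the episode above 0.03 m).
It also fails if it takes over 136 s, if anything falls off the work surface, if the arm or the gripper's body presses on something with over 40 N, if the wrist force passes 120 N, or if a joint passes its speed limit or range.

ROBOT

A 6-joint arm with a two-finger parallel gripper is mounted at the origin on the work surface. World frame = base frame: x ahead of the robot, y to its left, z up, the work surface at z = 0. Lengths are in m, angles in rad, forces in N, time in s.
With the tool pointing down it reaches from about 0.325 to 1 m from the base axis. Payload 5.1 kg.
Tool frame: the origin (TCP) lies midway between the tips of the shut fingers; the grasp point (between the pads) lies bot.grip_point_offset behind it (bot.grip_point_offset is the distance from the TCP to the grasp point, in m); z points along the fingers, y is the line along which they close (so a half turn about z gives the same grasp; the last joint's range is limited). The gripper opens to 85 mm and grips with 20 to 120 N. Pads are 22 mm wide; open, the fingers measure 114 mm over their backs; the gripper's body (76 mm by 85 mm) begins 54 mm behind the grasp point. The pads swing forward as they close: fully open they stand 13 mm farther back than shut.
Start: joints at [1.113, 0.124, 1.65, -0, 1.367, -0.083], TCP at [0.238, 0.605, 0.231] pointing down, gripper open.
Joint ranges: [-2.61, 2.61], [-1.02, 2.33], [0.03, 2.71], [-1.35, 4.49], [0.32, 2.68], [-2.91, 2.91]. Speed limits (rad/s): [2.57, 2.57, 3.14, 3.14, 3.14, 3.14].

INTERFACE

Orientations are given as a 3x3 rotation matrix whose columns are the frame's x, y, z axes.
In Python, from workcell import bot gives the robot as it stands.
- The arm moves only by the tool servo_tool, never from a script. Its arguments are lists of equal length, an entry for each row: "xyz": the shift along the tool's x, y, z in mm, a list of three; "turn": the turn about the tool's z in degrees; "jaw": the opening, from 0 (shut) to 1 (fully open). A call has 1 to 5 rows; each row shifts and turns the commanded pose from where the row before left it, along the tool's axes as they then stand; what a row does not reach is not made up. A row lasts 1/8 s, in which the tool goes at most 62.5 mm and 10.7 degrees, less where a joint would pass 70% of its speed; a pose out of reach is approached as far as the arm can. A call is refused whole if a number of a shift passes 62.5 or a number of a turn 10.7, either way. A call with a gripper value outside its range is refused whole. The fingers move at their own pace and stop on an object; "grip_force" is the grip in N (left out, the last holds). Time passes only in rows, so rows that do not move let the fingers close. It gives the time, the measured TCP pose, the force, the opening and the grip force at its end, in the units of the state.
- bot.sense(): the state, without advancing time (a new reading comes with each control period).
- bot.read_camera(name): name is "side" or "top"; returns a dict with "frame" (480x640x3 uint8, red, green, blue), "fov_y" (degrees; the focal length in pixels is half the picture's height over the tangent of half this angle, whatever the lens; pixels are square), "cx", "cy" (the principal point, pixels), "rvec" (rotation vector, rad) and "tvec" (3), from world to camera coordinates, as OpenCV has them. Camera axes: x right, y down, z forward; pixel columns grow to the right and rows downward; lengths in m; the calibration is good to about 2 mm. A picture is of the moment at which its call begins. There is no depth.
- bot.close_job(): hands the job in; it is judged then, once.
Trained networks look in the newest picture that a camera, given by its name, has taken for a name from the list of things; names that differ only in an ending like _2 or _b are one class to them, and where a whole thing is asked for, a point or a joint stands for the part that bears it (a point fixed in the world has none). Each returns a list of dicts, best first, with "confidence" (0 to 1); they miss things now and then, are a little off and sometimes report something else, mostly with a low value. They report only what shows in the picture. A call takes as long as a camera call. They do not tell look-alikes from the thing itself.
- bot.boxes_of(target, camera): "xyz" ([x, y, z] in m, in the coordinates of the camera as it stood for that picture, good to about 4 mm: the middle of the surface that is visible of it).
- bot.trace(target, camera): "mask" (480x640 bool, what is visible of it).
- bot.mark_of(target, camera): "xyz" ([x, y, z] in m, in the coordinates of the camera as it stood for that picture, good to about 4 mm: a listed point, or the origin of a listed thing).
The state is a dict: "clock": time; "joints": joint angles; "qvel": joint speeds; "effort": joint torques, N m; "eef_pos": TCP position; "tcp_rot": TCP orientation; "ft_force": force on the tool from outside, world axes, zero at the start; "ft_torque": the same for the moment, N m; "grip_width": opening from 0.0 (shut) to 1.0 (fully open); "grasp_force": force on a finger pad.
Only numpy, scipy, OpenCV 4.12 (cv2) and the standard library are available. Lean on these libraries where they do the work, as an engineer would, in place of code of your own. Each camera call takes 0.05 s, during which the arm holds its last target. There are 200 camera calls.

## Working session

There is one attempt and no reset: what is moved stays moved. The work goes in short steps, Python scripts to look and compute and a tool call to move; the robot and the scene stay as the last step left them, time stands still between calls to the robot, and variables do not carry over. Pictures are saved under pics/ and viewed, at most 14 in all, crops included, and the job is handed in when it is done.

Besides the shell and the picture viewer there is one more tool, called after "Request:" by a JSON object that holds its "method" and its "body". servo_tool: Moves the arm, as the interface text tells. Its arguments: {"type":"object","properties":{"xyz":{"type":"array","items":{"type":"array","items":{"type":"number"}}},"turn":{"type":"array","items":{"type":"number"}},"jaw":{"type":"array","items":{"type":"number"}},"grip_force":{"type":"number"}},"required":["xyz","turn","jaw"]}

```bash
mkdir -p pics; ls; cat > h.py <<'E'
import numpy as np,cv2
from workcell import bot
def cam(n):
    c=bot.read_camera(n); R=cv2.Rodrigues(np.array(c['rvec'],float))[0]; t=np.array(c['tvec'],float).ravel()
    f=240/np.tan(np.radians(c['fov_y'])/2); c.update(R=R,t=t,f=f); return c
def save(c,fn,crop=None,s=1):
    im=c['frame'][:,:,::-1]
    if crop: x0,y0,x1,y1=crop; im=im[y0:y1,x0:x1]
    cv2.imwrite('pics/'+fn,cv2.resize(im,None,fx=s,fy=s,interpolation=cv2.INTER_CUBIC))
def w(c,p): return c['R'].T@(np.array(p).ravel()-c['t'])
def pix(c,P):
    q=c['R']@np.array(P,float)+c['t']; return np.array([c['cx'],c['cy']])+c['f']*q[:2]/q[2]
def ray(c,uv,z):
    d=c['R'].T@np.array([(uv[0]-c['cx'])/c['f'],(uv[1]-c['cy'])/c['f'],1]); o=-c['R'].T@c['t']
    return o+d*(z-o[2])/d[2]
E
python3 - <<'E'
from h import *
print(bot.grip_point_offset)
s=bot.sense(); print(s['eef_pos'],s['tcp_rot'],s['grip_width'])
for n in ['top','side']:
    c=cam(n); save(c,n+'0.png'); print(n,-c['R'].T@c['t'],c['R'][2],c['f'])
    for t in ['can','bottle','tin','freewheel','board','mat','stand','crank']:
        print(t,[(np.round(w(c,d['xyz']),3),np.round(pix(c,w(c,d['xyz']))),round(d['confidence'],2)) for d in bot.mark_of(t,n)])
E
```

```text
pics
0.0187
[0.23769326 0.60430435 0.23001612] [[-9.30583485e-01  3.66078512e-01 -9.49318723e-04]
 [ 3.66079698e-01  9.30581523e-01 -1.91936844e-03]
 [ 1.80778923e-04 -2.13365888e-03 -9.99997707e-01]] 0.9965381610975348
top [0.47581235 0.01276631 0.91914744] [ 0.15867234 -0.03252746 -0.98679535] 539.5948353490321
can [(array([ 0.55 , -0.188, -0.001]), array([415., 273.]), 0.89), (array([ 0.556, -0.072,  0.006]), array([348., 269.]), 0.84), (array([ 0.72 , -0.06 , -0.003]), array([340., 176.]), 0.57), (array([ 0.421, -0.198, -0.004]), array([422., 350.]), 0.57)]
bottle [(array([0.534, 0.069, 0.006]), array([264., 281.]), 0.93)]
tin [(array([ 0.471, -0.012,  0.01 ]), array([312., 319.]), 0.93)]
freewheel [(array([0.544, 0.002, 0.003]), array([304., 276.]), 0.59), (array([ 0.516, -0.319, -0.   ]), array([491., 294.]), 0.2)]
board [(array([ 0.533, -0.003,  0.002]), array([307., 282.]), 0.79)]
mat [(array([ 0.514, -0.317,  0.001]), array([491., 294.]), 0.69)]
stand [(array([0.521, 0.3  , 0.002]), array([126., 288.]), 0.86), (array([ 0.789,  0.146, -0.   ]), array([224., 136.]), 0.64)]
crank [(array([0.606, 0.003, 0.008]), array([304., 239.]), 0.7)]
side [0.49197228 0.76754657 0.55965991] [ 0.10607036 -0.83021231 -0.54726283] 441.81147687926017
can [(array([ 0.553, -0.068,  0.015]), array([345., 241.]), 0.75), (array([ 0.725, -0.055, -0.002]), array([269., 245.]), 0.57), (array([ 0.423, -0.194, -0.002]), array([401., 223.]), 0.57)]
bottle [(array([0.528, 0.069, 0.006]), array([350., 282.]), 0.56)]
tin []
freewheel [(array([ 0.543, -0.001,  0.009]), array([346., 260.]), 0.5)]
board [(array([ 0.529, -0.002,  0.001]), array([353., 264.]), 0.57)]
mat [(array([ 0.511, -0.318,  0.001]), array([368., 197.]), 0.75)]
stand [(array([ 0.525,  0.299, -0.004]), array([341., 377.]), 0.94), (array([ 0.785, -0.19 ,  0.002]), array([258., 213.]), 0.58)]
crank [(array([0.608, 0.005, 0.007]), array([316., 260.]), 0.9)]
```

View pics/top0.png

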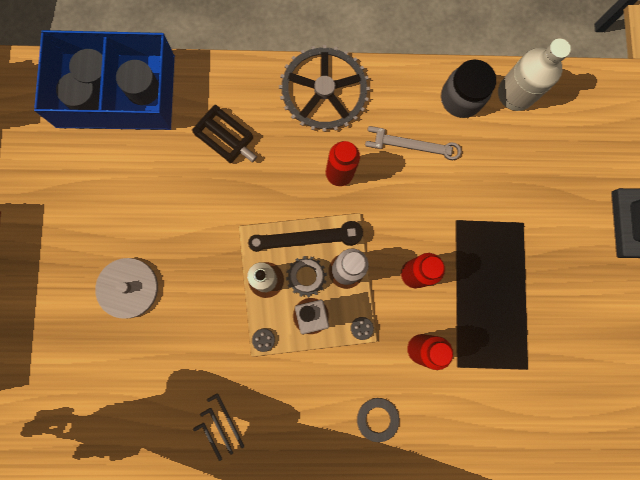

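View pics/side0.png

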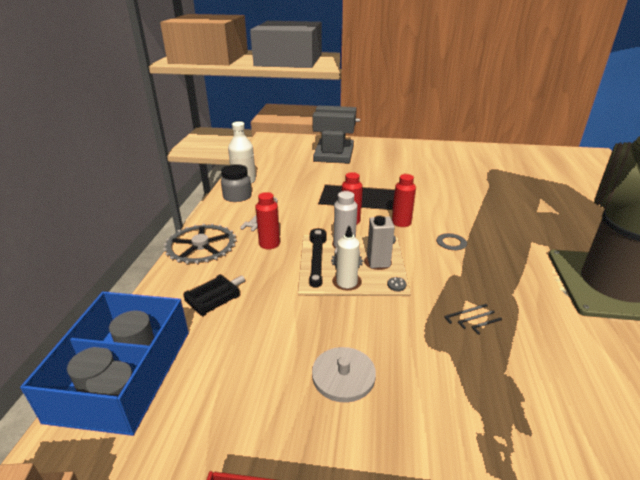

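The spray cans are silver at (348,265) and red at (425,270), (431,350) and (343,163); the bare aluminium one at (348,265) is the right one. There is a white bottle at (265,278), with another at (530,75) off the board. The tin is at (311,316). The freewheel is at (306,276); its look-alikes are the chainring at (325,88) and a ring at (378,419). The mat is at (491,294) and the stand at (126,288). I'll fit the silhouettes next and check them in a close crop.

```bash
cat > fit.py <<'E'
from h import *
from scipy.optimize import minimize
def cyl(r,z0,z1,n=40):
    a=np.linspace(0,2*np.pi,n,endpoint=False); return [np.array([r*np.cos(a),r*np.sin(a),0*a+z]).T for z in (z0,z1)]
def box(h,z1): 
    return [np.array([[sx*h,sy*h,z] for sx in(-1,1) for sy in(-1,1)]) for z in (0,z1)]
PARTS={'can':[cyl(.025,0,.1),cyl(.017,.1,.125)],'bottle':[cyl(.021,0,.095)],'tin':[box(.022,.1)],
 'freewheel':[cyl(.033,0,.005),cyl(.027,.005,.028)],'stand':[cyl(.05,0,.012),cyl(.009,.012,.034)]}
def render(c,name,p,z):
    m=np.zeros((1920,2560),np.uint8); cs,sn=np.cos(p[2]),np.sin(p[2])
    for part in PARTS[name]:
        P=np.vstack(part); P=np.c_[p[0]+cs*P[:,0]-sn*P[:,1],p[1]+sn*P[:,0]+cs*P[:,1],P[:,2]+z]
        q=P@c['R'].T+c['t']; u=np.array([c['cx'],c['cy']])+c['f']*q[:,:2]/q[:,2:]
        cv2.fillConvexPoly(m,cv2.convexHull(((u+.5)*4).astype(np.int32)),1)
    return cv2.resize(m.astype(np.float32),(640,480),interpolation=cv2.INTER_AREA)
def fit(name,obs,p0,z,yaw=False):
    def cost(p):
        p=np.r_[p,0] if len(p)==2 else p; e=0
        for c,m in obs:
            r=render(c,name,p,z); e+=np.abs(r-m).sum()/m.sum()
        return e
    x0=np.array(p0[:3] if yaw else p0[:2],float); d=[.008,.008,.2][:len(x0)]
    S=np.vstack([x0]+[x0+np.eye(len(x0))[i]*d[i] for i in range(len(x0))])
    r=minimize(cost,x0,method='Nelder-Mead',options=dict(initial_simplex=S,xatol=2e-4,fatol=1e-4)); return r.x,r.fun
def masks(c,cn,name,p,z):
    best=None
    for d in bot.trace(name,cn):
        m=d['mask'].astype(np.float32); r=render(c,name,p,z); i=(m*r).sum()/max(1,np.maximum(m,r).sum())
        if best is None or i>best[0]: best=(i,m)
    return best
E
python3 - <<'E'
from fit import *
G={'can':(.554,-.070,0,.008),'bottle':(.531,.069,0,.008),'tin':(.471,-.012,.08,.008),'freewheel':(.544,0,0,.008),'stand':(.523,.3,0,0)}
C={n:cam(n) for n in('top','side')}; res={}
for k,(x,y,a,z) in G.items():
    obs=[]; 
    for n in C:
        b=masks(C[n],n,k,(x,y,a),z)
        if b and b[0]>.3:
            obs.append((C[n],b[1])); p,e=fit(k,obs[-1:],(x,y,a),z,k=='tin'); print(k,n,round(float(b[0]),2),np.round(p,4),round(float(e),3))
    p,e=fit(k,obs,(x,y,a),z,k=='tin'); print(k,'both',np.round(p,4),round(float(e),3)); res[k]=p
c=C['top']; im=c['frame'][:,:,::-1].copy(); x0,y0=220,205
im=cv2.resize(im[y0:y0+150,x0:x0+180],None,fx=4,fy=4,interpolation=cv2.INTER_CUBIC)
for k,p in res.items():
    m=cv2.resize((render(c,k,np.r_[p,0][:3],G[k][3])),(2560,1920))[y0*4:y0*4+600,x0*4:x0*4+720]
    cs,_=cv2.findContours((m>.5).astype(np.uint8),cv2.RETR_EXTERNAL,cv2.CHAIN_APPROX_NONE); cv2.drawContours(im,cs,-1,(0,255,0),1)
cv2.imwrite('pics/crop.png',im)
E
```

```text
can top 0.91 [ 0.5534 -0.0678] 0.042
can side 0.72 [ 0.5547 -0.0755] 0.375
can both [ 0.5534 -0.0681] 0.432
bottle top 0.74 [0.5363 0.0691] 0.044
bottle side 0.73 [0.5364 0.0669] 0.092
bottle both [0.5363 0.0691] 0.147
tin top 0.71 [ 0.4754 -0.0077  0.2229] 0.044
tin side 0.8 [ 0.4754 -0.012   0.1585] 0.108
tin both [ 0.4754 -0.0078  0.195 ] 0.169
freewheel top 0.61 [ 0.5435 -0.001 ] 0.62
freewheel both [ 0.5435 -0.001 ] 0.62
stand top 0.93 [0.5207 0.2987] 0.054
stand side 0.92 [0.5202 0.298 ] 0.02
stand both [0.5206 0.298 ] 0.076
```

View pics/crop.png

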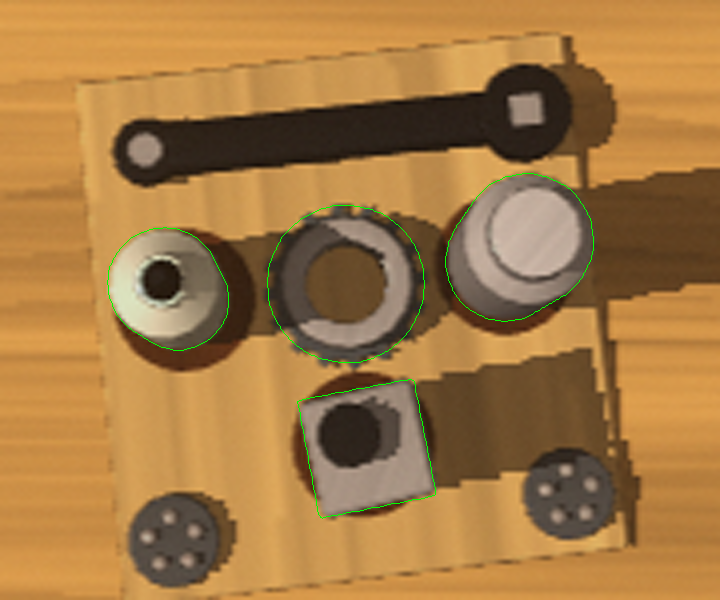

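The crop confirms it: the outlines sit on the silver can, the white bottle, the tin (yaw about 12°) and the freewheel. First I turn the tool so the jaws close along the tin's y.

Request:
{"method": "servo_tool", "body": {"xyz": [[0, 0, 0], [0, 0, 0], [0, 0, 0], [0, 0, 0], [0, 0, 0]], "turn": [-8.5, -8.5, -8.5, -8, 0], "jaw": [1, 1, 1, 1, 1], "grip_force": 40}}

```text
clock: 2.12
eef_pos: [0.238, 0.6049, 0.2313]
tcp_rot: [[-0.978, -0.207, -0.0], [-0.207, 0.978, -0.0], [0.0, -0.0, -1.0]]
ft_force: [-0.1, -0.6, 0.2]
grip_width: 0.997
grasp_force: 0.0
```

```bash
cat > go.py <<'E'
import sys; from h import *
s=bot.sense(); p=np.array(s['eef_pos']); R=np.array(s['tcp_rot'])
print('t',round(s['clock'],2),'tcp',np.round(p,4),'ang',round(np.degrees(np.arctan2(R[1,1],R[0,1])),1),'z',np.round(R[:,2],3),'w',round(s['grip_width'],3),'gf',s['grasp_force'])
for a in sys.argv[1:]:
    q=np.array([float(v) for v in a.split(',')]); print(a,np.round(R.T@(q-p)*1000,1)); p=q
E
python3 go.py .553,-.068,.23 .553,-.068,.07 .553,-.068,.22 .595,-.32,.22 .595,-.32,.066
```

```text
t 2.12 tcp [0.238  0.6049 0.2313] ang 101.9 z [-0. -0. -1.] w 0.997 gf 0.0
.553,-.068,.23 [-169.1 -723.5    1.3]
.553,-.068,.07 [ -0.   0. 160.]
.553,-.068,.22 [   0.   -0. -150.]
.595,-.32,.22 [  11.  -255.2    0. ]
.595,-.32,.066 [ -0.   0. 154.]
```

Request:
{"method": "servo_tool", "body": {"xyz": [[-11.3, -48.2, 0], [-11.3, -48.2, 0], [-11.3, -48.2, 0], [-11.3, -48.2, 0], [-11.3, -48.2, 0]], "turn": [0, 0, 0, 0, 0], "jaw": [1, 1, 1, 1, 1]}}

```text
clock: 2.75
eef_pos: [0.3439, 0.3795, 0.2315]
tcp_rot: [[-0.979, -0.206, 0.001], [-0.206, 0.979, 0.0], [-0.001, 0.0, -1.0]]
ft_force: [0.9, 0.0, 0.3]
grip_width: 1.002
grasp_force: 0.0
```

Request:
{"method": "servo_tool", "body": {"xyz": [[-11.3, -48.2, 0], [-11.3, -48.2, 0], [-11.3, -48.2, 0], [-11.3, -48.2, 0], [-11.3, -48.2, 0]], "turn": [0, 0, 0, 0, 0], "jaw": [1, 1, 1, 1, 1]}}

```text
clock: 3.38
eef_pos: [0.4494, 0.1555, 0.2317]
tcp_rot: [[-0.979, -0.206, 0.001], [-0.206, 0.979, 0.0], [-0.001, 0.0, -1.0]]
ft_force: [0.8, 0.5, -0.4]
grip_width: 0.999
grasp_force: 0.0
```

Request:
{"method": "servo_tool", "body": {"xyz": [[-11.3, -48.2, 0], [-11.3, -48.2, 0], [-11.3, -48.2, 0], [-11.3, -48.2, 0], [0, 0, 0]], "turn": [0, 0, 0, 0, 0], "jaw": [1, 1, 1, 1, 1]}}

```text
clock: 4.0
eef_pos: [0.5341, -0.0247, 0.2313]
tcp_rot: [[-0.979, -0.202, -0.0], [-0.202, 0.979, -0.0], [0.0, -0.0, -1.0]]
ft_force: [-0.8, -0.1, 0.0]
grip_width: 1.002
grasp_force: 0.0
```

```bash
python3 go.py .553,-.068,.23 .553,-.068,.07
```

```text
t 4.0 tcp [ 0.5341 -0.0247  0.2313] ang 101.7 z [-0. -0. -1.] w 1.002 gf 0.0
.553,-.068,.23 [ -9.8 -46.2   1.3]
.553,-.068,.07 [ -0.   0. 160.]
```

Request:
{"method": "servo_tool", "body": {"xyz": [[-9.8, -46.2, 0], [0, 0, 40], [0, 0, 45], [0, 0, 45], [0, 0, 31]], "turn": [0, 0, 0, 0, 0], "jaw": [1, 1, 1, 1, 1]}}

```text
clock: 4.62
eef_pos: [0.5511, -0.064, 0.068]
tcp_rot: [[-0.978, -0.207, -0.003], [-0.207, 0.978, 0.001], [0.002, 0.001, -1.0]]
ft_force: [-0.1, 0.7, -0.0]
grip_width: 1.001
grasp_force: 0.0
```

Request:
{"method": "servo_tool", "body": {"xyz": [[0, 0, 0], [0, 0, 0], [0, 0, 0], [0, 0, 0], [0, 0, 0]], "turn": [0, 0, 0, 0, 0], "jaw": [1, 0, 0, 0, 0]}}

```text
clock: 5.25
eef_pos: [0.5544, -0.0659, 0.0731]
tcp_rot: [[-0.978, -0.208, 0.005], [-0.208, 0.978, -0.001], [-0.004, -0.002, -1.0]]
ft_force: [-1.0, -0.6, 5.9]
grip_width: 0.575
grasp_force: 41.3
```

```bash
python3 go.py .553,-.068,.07 ; python3 - <<'E'
from h import *
c=cam('top'); save(c,'g1.png',(260,180,460,330),4)
E
```

```text
t 5.25 tcp [ 0.5544 -0.0659  0.0731] ang 102.0 z [ 0.005 -0.001 -1.   ] w 0.575 gf 41.34415972977877
.553,-.068,.07 [ 1.8 -1.8  3.1]
```

View pics/g1.png

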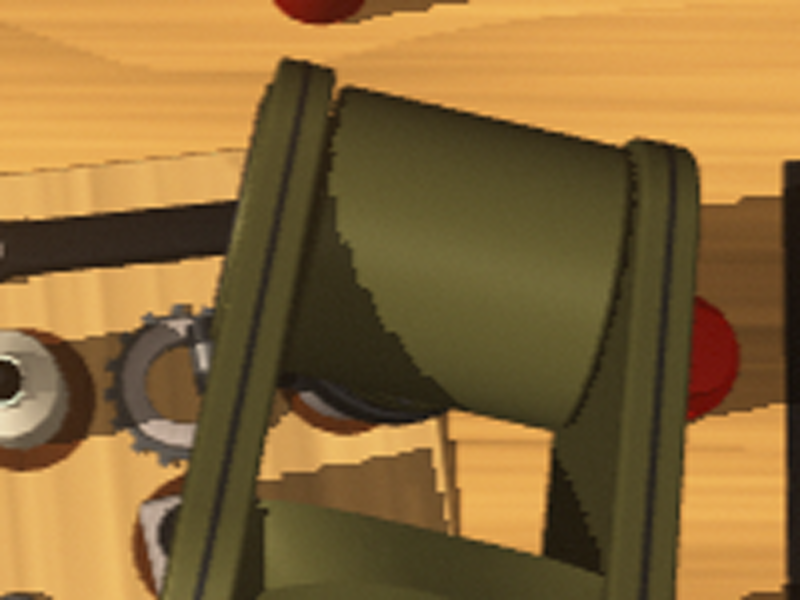

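The picture shows the gripper over the can, with the freewheel undisturbed at crop (180,380). The jaw is at 49 mm, which fits the can. Next, lift and carry it to the mat.

Request:
{"method": "servo_tool", "body": {"xyz": [[0, 0, -25], [0, 0, -42], [0, 0, -42], [0, 0, -41], [0, 0, 0]], "turn": [0, 0, 0, 0, 0], "jaw": [0, 0, 0, 0, 0]}}

```text
clock: 5.92
eef_pos: [0.5545, -0.0656, 0.2247]
tcp_rot: [[-0.978, -0.208, 0.008], [-0.208, 0.978, -0.001], [-0.007, -0.003, -1.0]]
ft_force: [-0.1, 0.6, -1.8]
grip_width: 0.575
grasp_force: 42.3
```

Request:
{"method": "servo_tool", "body": {"xyz": [[2, -30, 0], [2, -45, 0], [2, -50, 0], [2, -50, 0], [2, -45, 0]], "turn": [0, 0, 0, 0, 0], "jaw": [0, 0, 0, 0, 0]}}

```text
clock: 6.55
eef_pos: [0.5875, -0.2836, 0.2171]
tcp_rot: [[-0.978, -0.208, -0.004], [-0.208, 0.978, 0.002], [0.003, 0.003, -1.0]]
ft_force: [0.1, 0.1, -2.7]
grip_width: 0.574
grasp_force: 42.4
```

Request:
{"method": "servo_tool", "body": {"xyz": [[1, -35, 0], [0, 0, 0], [0, 0, 0], [0, 0, 40], [0, 0, 50]], "turn": [0, 0, 0, 0, 0], "jaw": [0, 0, 0, 0, 0]}}

```text
clock: 7.18
eef_pos: [0.5958, -0.316, 0.1308]
tcp_rot: [[-0.978, -0.21, 0.003], [-0.21, 0.978, -0.002], [-0.003, -0.002, -1.0]]
ft_force: [0.7, -0.3, -2.4]
grip_width: 0.576
grasp_force: 42.6
```

```bash
python3 go.py .595,-.32,.085 .595,-.32,.069
```

```text
t 7.17 tcp [ 0.5958 -0.316   0.1308] ang 102.1 z [ 0.003 -0.002 -1.   ] w 0.576 gf 42.5950101390481
.595,-.32,.085 [ 1.7 -3.7 45.8]
.595,-.32,.069 [ 0.  0. 16.]
```

Request:
{"method": "servo_tool", "body": {"xyz": [[0, 0, 35], [0, 0, 18], [0, 0, 6], [0, 0, 3], [0, 0, 2]], "turn": [0, 0, 0, 0, 0], "jaw": [0, 0, 0, 0, 0]}}

```text
clock: 7.8
eef_pos: [0.596, -0.3176, 0.0682]
tcp_rot: [[-0.978, -0.208, 0.003], [-0.208, 0.978, -0.002], [-0.002, -0.002, -1.0]]
ft_force: [-0.4, -0.2, -0.1]
grip_width: 0.575
grasp_force: 43.0
```

```bash
python3 go.py; python3 -c "
from h import *; print(bot.sense()['ft_force'])"
```

```text
t 7.8 tcp [ 0.596  -0.3176  0.0682] ang 102.0 z [ 0.003 -0.002 -1.   ] w 0.575 gf 42.96971498988569
[-0.39263661 -0.22691697 -0.08601026]
```

Request:
{"method": "servo_tool", "body": {"xyz": [[0, 0, 1], [0, 0, 0], [0, 0, 0], [0, 0, 0], [0, 0, -20]], "turn": [0, 0, 0, 0, 0], "jaw": [0, 1, 1, 1, 1]}}

```text
clock: 8.43
eef_pos: [0.5935, -0.3161, 0.0836]
tcp_rot: [[-0.978, -0.208, -0.004], [-0.208, 0.978, 0.002], [0.003, 0.003, -1.0]]
ft_force: [0.1, -0.2, 0.1]
grip_width: 1.001
grasp_force: 0.0
```

Request:
{"method": "servo_tool", "body": {"xyz": [[0, 0, -45], [0, 0, -50], [0, 0, -40], [0, 0, 0], [0, 0, 0]], "turn": [0, 0, 0, 0, 0], "jaw": [1, 1, 1, 1, 1]}}

```text
clock: 9.05
eef_pos: [0.5947, -0.317, 0.2207]
tcp_rot: [[-0.978, -0.208, 0.0], [-0.208, 0.978, -0.0], [-0.0, -0.0, -1.0]]
ft_force: [0.0, 0.2, -0.5]
grip_width: 1.0
grasp_force: 0.0
```

```bash
python3 go.py .536,.069,.22 .536,.069,.07; python3 - <<'E'
from fit import *
c=cam('top'); save(c,'m1.png',(380,160,580,310),4); 
b=masks(c,'top','can',(.595,-.32,0),.003); print(b[0] if b else 0)
if b: print(fit('can',[(c,b[1])],(.595,-.32),.003))
E
```

```text
t 9.05 tcp [ 0.5947 -0.317   0.2207] ang 102.0 z [ 0. -0. -1.] w 1.0 gf 0.0
.536,.069,.22 [-23.  389.7   0.6]
.536,.069,.07 [  0.   0. 150.]
0.0
(array([0.50118499, 0.006428  ]), np.float64(1.7605868577957153))
```

View pics/m1.png

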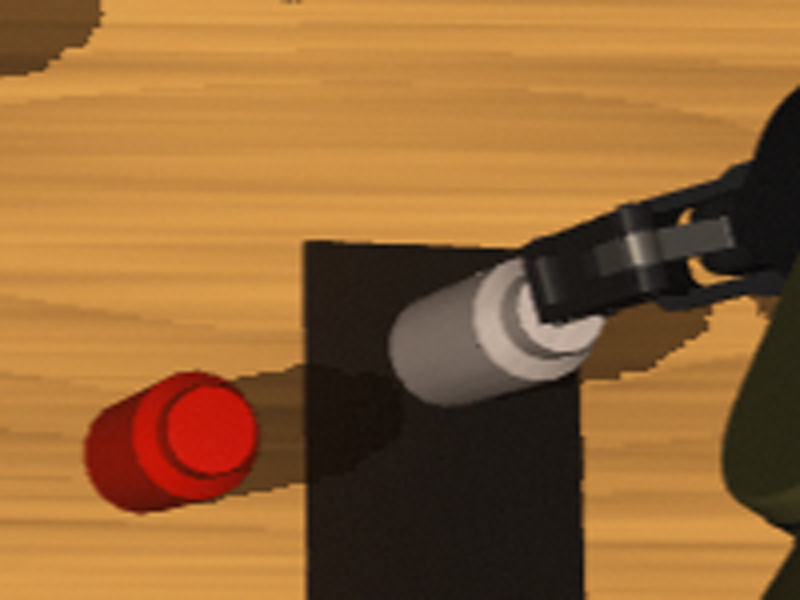

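The can stands upright on the mat, base near crop (430,370). Now the bottle.

Request:
{"method": "servo_tool", "body": {"xyz": [[-2.5, 40, 0], [-3, 50, 0], [-3, 50, 0], [-3, 50, 0], [-3, 50, 0]], "turn": [0, 0, 0, 0, 0], "jaw": [1, 1, 1, 1, 1]}}

```text
clock: 9.78
eef_pos: [0.5578, -0.0776, 0.2184]
tcp_rot: [[-0.978, -0.208, -0.003], [-0.208, 0.978, 0.001], [0.003, 0.001, -1.0]]
ft_force: [0.5, -0.4, 0.3]
grip_width: 1.003
grasp_force: 0.0
```

Request:
{"method": "servo_tool", "body": {"xyz": [[-3, 50, 0], [-3, 50, 0], [-2.5, 50, 0], [0, 0, 0], [0, 0, 0]], "turn": [0, 0, 0, 0, 0], "jaw": [1, 1, 1, 1, 1]}}

```text
clock: 10.4
eef_pos: [0.5357, 0.069, 0.2192]
tcp_rot: [[-0.978, -0.209, -0.002], [-0.209, 0.978, -0.001], [0.002, -0.0, -1.0]]
ft_force: [-0.5, 0.1, 0.5]
grip_width: 1.003
grasp_force: 0.0
```

```bash
python3 go.py .536,.069,.22 .536,.069,.07
```

```text
t 10.4 tcp [0.5357 0.069  0.2192] ang 102.1 z [-0.002 -0.001 -1.   ] w 1.003 gf 0.0
.536,.069,.22 [-0.3 -0.1 -0.8]
.536,.069,.07 [ -0.3   0.  150. ]
```

Request:
{"method": "servo_tool", "body": {"xyz": [[0, 0, 40], [0, 0, 50], [0, 0, 40], [0, 0, 19], [0, 0, 0]], "turn": [0, 0, 0, 0, 0], "jaw": [1, 1, 1, 1, 1]}}

```text
clock: 11.02
eef_pos: [0.5354, 0.0684, 0.07]
tcp_rot: [[-0.978, -0.207, -0.003], [-0.207, 0.978, -0.0], [0.003, 0.0, -1.0]]
ft_force: [1.0, 0.3, 1.0]
grip_width: 0.996
grasp_force: 0.0
```

Request:
{"method": "servo_tool", "body": {"xyz": [[0, 0, 0], [0, 0, 0], [0, 0, 0], [0, 0, 0], [0, 0, 0]], "turn": [0, 0, 0, 0, 0], "jaw": [0, 0, 0, 0, 0]}}

```text
clock: 11.65
eef_pos: [0.5376, 0.0694, 0.0733]
tcp_rot: [[-0.978, -0.209, 0.004], [-0.209, 0.978, 0.0], [-0.004, -0.001, -1.0]]
ft_force: [0.3, 0.7, 6.6]
grip_width: 0.482
grasp_force: 41.1
```

Request:
{"method": "servo_tool", "body": {"xyz": [[0, 0, -25], [0, 0, -42], [0, 0, -42], [0, 0, -41], [0, 0, 0]], "turn": [0, 0, 0, 0, 0], "jaw": [0, 0, 0, 0, 0]}}

```text
clock: 12.28
eef_pos: [0.5381, 0.0694, 0.2255]
tcp_rot: [[-0.978, -0.209, 0.008], [-0.209, 0.978, 0.0], [-0.008, -0.001, -1.0]]
ft_force: [0.4, 0.5, -1.9]
grip_width: 0.479
grasp_force: 41.0
```

Request:
{"method": "servo_tool", "body": {"xyz": [[8, -30, 0], [12, -44, 0], [13, -48, 0], [13, -48, 0], [13, -48, 0]], "turn": [0, 0, 0, 0, 0], "jaw": [0, 0, 0, 0, 0]}}

```text
clock: 12.9
eef_pos: [0.5224, -0.1573, 0.2187]
tcp_rot: [[-0.978, -0.209, -0.003], [-0.209, 0.978, 0.001], [0.003, 0.002, -1.0]]
ft_force: [1.8, -0.1, -1.2]
grip_width: 0.482
grasp_force: 41.1
```

Request:
{"method": "servo_tool", "body": {"xyz": [[13, -48, 0], [13, -48, 0], [10, -37, 0], [6.4, -25, 0], [0, 0, 0]], "turn": [0, 0, 0, 0, 0], "jaw": [0, 0, 0, 0, 0]}}

```text
clock: 13.52
eef_pos: [0.5146, -0.3204, 0.2196]
tcp_rot: [[-0.978, -0.206, -0.002], [-0.206, 0.978, 0.002], [0.002, 0.002, -1.0]]
ft_force: [-0.5, -0.0, -2.1]
grip_width: 0.476
grasp_force: 41.2
```

Request:
{"method": "servo_tool", "body": {"xyz": [[0, 0, 0], [0, 0, 40], [0, 0, 50], [0, 0, 35], [0, 0, 18]], "turn": [0, 0, 0, 0, 0], "jaw": [0, 0, 0, 0, 0]}}

```text
clock: 14.15
eef_pos: [0.5144, -0.3174, 0.0758]
tcp_rot: [[-0.978, -0.21, -0.003], [-0.21, 0.978, 0.003], [0.002, 0.003, -1.0]]
ft_force: [0.6, 0.0, -1.4]
grip_width: 0.479
grasp_force: 41.1
```

Request:
{"method": "servo_tool", "body": {"xyz": [[0, 0, 6], [0, 0, 3], [0, 0, 2], [0, 0, 1], [0, 0, 0]], "turn": [0, 0, 0, 0, 0], "jaw": [0, 0, 0, 0, 0]}}

```text
clock: 14.78
eef_pos: [0.5162, -0.3204, 0.0684]
tcp_rot: [[-0.978, -0.208, 0.002], [-0.208, 0.978, -0.001], [-0.002, -0.002, -1.0]]
ft_force: [-0.7, 1.2, 6.3]
grip_width: 0.479
grasp_force: 41.8
```

Request:
{"method": "servo_tool", "body": {"xyz": [[0, 0, 0], [0, 0, 0], [0, 0, 0], [0, 0, -20], [0, 0, -45]], "turn": [0, 0, 0, 0, 0], "jaw": [1, 1, 1, 1, 1]}}

```text
clock: 15.4
eef_pos: [0.5139, -0.3187, 0.1304]
tcp_rot: [[-0.978, -0.208, -0.004], [-0.208, 0.978, 0.003], [0.003, 0.004, -1.0]]
ft_force: [0.9, 0.2, 0.5]
grip_width: 0.997
grasp_force: 0.0
```

Request:
{"method": "servo_tool", "body": {"xyz": [[0, 0, -50], [0, 0, -40], [0, 0, 0], [-3.2, 38, 0], [-4, 48, 0]], "turn": [0, 0, 0, 0, 0], "jaw": [1, 1, 1, 1, 1]}}

```text
clock: 16.02
eef_pos: [0.5039, -0.2335, 0.2211]
tcp_rot: [[-0.978, -0.207, -0.0], [-0.207, 0.978, 0.0], [0.0, 0.0, -1.0]]
ft_force: [0.7, -0.3, 0.6]
grip_width: 0.997
grasp_force: 0.0
```

Request:
{"method": "servo_tool", "body": {"xyz": [[-4, 48, 0], [-4, 48, 0], [-4, 48, 0], [-4, 48, 0], [-3, 35, 0]], "turn": [0, 0, 0, 0, 0], "jaw": [1, 1, 1, 1, 1]}}

```text
clock: 16.65
eef_pos: [0.4748, -0.0063, 0.2211]
tcp_rot: [[-0.978, -0.209, -0.0], [-0.209, 0.978, 0.0], [0.0, 0.0, -1.0]]
ft_force: [0.4, 0.1, -0.1]
grip_width: 1.001
grasp_force: 0.0
```

```bash
python3 go.py .4754,-.008,.22 .435,-.32,.22; python3 - <<'E'
from h import *
c=cam('side'); save(c,'s1.png',(280,150,480,300),4)
E
```

```text
t 16.65 tcp [ 0.4748 -0.0063  0.2211] ang 102.1 z [-0.  0. -1.] w 1.001 gf 0.0
.4754,-.008,.22 [-0.2 -1.8  1.1]
.435,-.32,.22 [ 104.8 -296.6   -0. ]
```

View pics/s1.png

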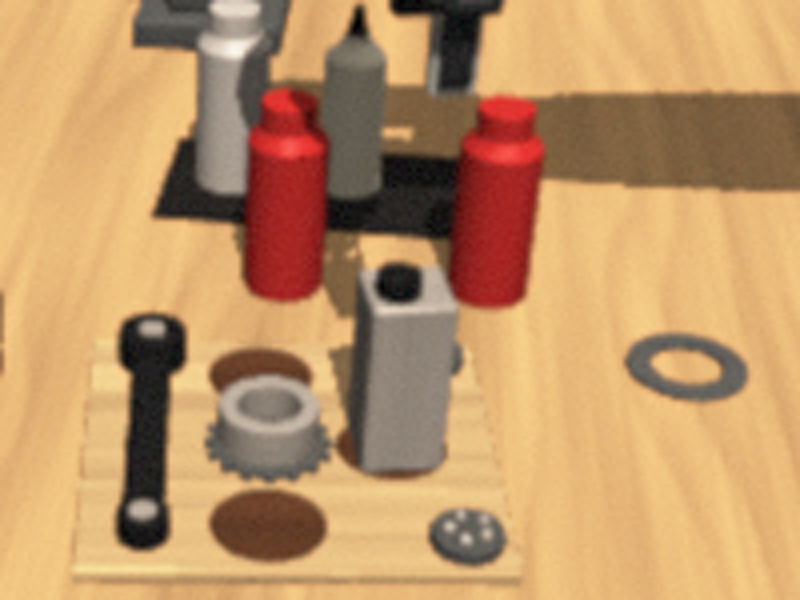

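The side view shows the can at (235,100) and the bottle at (355,120) upright on the mat, and the freewheel still in place at (268,430). Now the tin.

Request:
{"method": "servo_tool", "body": {"xyz": [[0, -1, 40], [0, 0, 50], [0, 0, 40], [0, 0, 20], [0, 0, 0]], "turn": [0, 0, 0, 0, 0], "jaw": [1, 1, 1, 1, 1]}}

```text
clock: 17.32
eef_pos: [0.4739, -0.0089, 0.0692]
tcp_rot: [[-0.978, -0.208, -0.005], [-0.208, 0.978, 0.001], [0.005, 0.002, -1.0]]
ft_force: [-0.7, -0.7, -0.1]
grip_width: 0.998
grasp_force: 0.0
```

Request:
{"method": "servo_tool", "body": {"xyz": [[0, 0, 0], [0, 0, 0], [0, 0, 0], [0, 0, 0], [0, 0, 0]], "turn": [0, 0, 0, 0, 0], "jaw": [0, 0, 0, 0, 0]}}

```text
clock: 17.95
eef_pos: [0.477, -0.009, 0.073]
tcp_rot: [[-0.978, -0.208, 0.002], [-0.208, 0.978, 0.0], [-0.002, -0.0, -1.0]]
ft_force: [-1.8, 1.8, 7.0]
grip_width: 0.516
grasp_force: 40.9
```

Request:
{"method": "servo_tool", "body": {"xyz": [[0, 0, -25], [0, 0, -42], [0, 0, -42], [0, 0, -41], [0, 0, 0]], "turn": [0, 0, 0, 0, 0], "jaw": [0, 0, 0, 0, 0]}}

```text
clock: 18.58
eef_pos: [0.4778, -0.0094, 0.2248]
tcp_rot: [[-0.978, -0.208, 0.007], [-0.208, 0.978, -0.001], [-0.007, -0.003, -1.0]]
ft_force: [1.0, -0.5, -3.3]
grip_width: 0.513
grasp_force: 41.7
```

Request:
{"method": "servo_tool", "body": {"xyz": [[9, -25, 0], [13, -37, 0], [14, -40, 0], [14, -40, 0], [14, -40, 0]], "turn": [0, 0, 0, 0, 0], "jaw": [0, 0, 0, 0, 0]}}

```text
clock: 19.2
eef_pos: [0.4496, -0.201, 0.218]
tcp_rot: [[-0.978, -0.208, -0.004], [-0.208, 0.978, 0.002], [0.003, 0.003, -1.0]]
ft_force: [0.3, -0.8, -3.5]
grip_width: 0.512
grasp_force: 41.9
```

Request:
{"method": "servo_tool", "body": {"xyz": [[14, -40, 0], [14, -40, 0], [8, -22, 0], [4.4, -12.7, 0], [0, 0, 0]], "turn": [0, 0, 0, 0, 0], "jaw": [0, 0, 0, 0, 0]}}

```text
clock: 19.82
eef_pos: [0.435, -0.3207, 0.2195]
tcp_rot: [[-0.978, -0.207, -0.002], [-0.207, 0.978, 0.002], [0.002, 0.003, -1.0]]
ft_force: [0.2, -0.1, -2.6]
grip_width: 0.509
grasp_force: 42.0
```

Request:
{"method": "servo_tool", "body": {"xyz": [[0, 0, 0], [0, 0, 40], [0, 0, 50], [0, 0, 35], [0, 0, 18]], "turn": [0, 0, 0, 0, 0], "jaw": [0, 0, 0, 0, 0]}}

```text
clock: 20.45
eef_pos: [0.4349, -0.3191, 0.076]
tcp_rot: [[-0.978, -0.21, -0.002], [-0.21, 0.978, 0.002], [0.002, 0.003, -1.0]]
ft_force: [0.2, -0.2, -3.0]
grip_width: 0.512
grasp_force: 42.0
```

Request:
{"method": "servo_tool", "body": {"xyz": [[0, 0, 6], [0, 0, 3], [0, 0, 2], [0, 0, 1], [0, 0, 0]], "turn": [0, 0, 0, 0, 0], "jaw": [0, 0, 0, 0, 0]}}

```text
clock: 21.08
eef_pos: [0.4364, -0.3216, 0.068]
tcp_rot: [[-0.978, -0.208, 0.002], [-0.208, 0.978, -0.001], [-0.001, -0.002, -1.0]]
ft_force: [-1.1, 2.1, 3.8]
grip_width: 0.508
grasp_force: 42.6
```

Request:
{"method": "servo_tool", "body": {"xyz": [[0, 0, 0], [0, 0, 0], [0, 0, 0], [0, 0, -20], [0, 0, -45]], "turn": [0, 0, 0, 0, 0], "jaw": [1, 1, 1, 1, 1]}}

```text
clock: 21.7
eef_pos: [0.4344, -0.3199, 0.1307]
tcp_rot: [[-0.978, -0.208, -0.004], [-0.208, 0.978, 0.003], [0.003, 0.004, -1.0]]
ft_force: [0.3, -1.3, -0.0]
grip_width: 0.998
grasp_force: 0.0
```

Request:
{"method": "servo_tool", "body": {"xyz": [[0, 0, -50], [0, 0, -40], [0, 0, 0], [-24.5, 41.4, 0], [-24.5, 41.3, 0]], "turn": [0, 0, 0, 0, 0], "jaw": [1, 1, 1, 1, 1]}}

```text
clock: 22.32
eef_pos: [0.466, -0.2289, 0.221]
tcp_rot: [[-0.978, -0.207, -0.001], [-0.207, 0.978, 0.001], [0.0, 0.001, -1.0]]
ft_force: [-0.6, -1.1, 0.1]
grip_width: 0.999
grasp_force: 0.0
```

Request:
{"method": "servo_tool", "body": {"xyz": [[-24.7, 41.3, 0], [-24.7, 41.3, 0], [-24.7, 41.3, 0], [-24.7, 41.4, 0], [-24.7, 41.4, 0]], "turn": [0, 0, 0, 0, 0], "jaw": [1, 1, 1, 1, 1]}}

```text
clock: 22.95
eef_pos: [0.5438, -0.0004, 0.2208]
tcp_rot: [[-0.978, -0.208, -0.001], [-0.208, 0.978, -0.0], [0.001, 0.0, -1.0]]
ft_force: [-0.3, -0.0, -0.2]
grip_width: 1.001
grasp_force: 0.0
```

Request:
{"method": "servo_tool", "body": {"xyz": [[0, 0, 0], [0, 0, 0]], "turn": [0, 0], "jaw": [1, 1]}}

```text
clock: 23.2
eef_pos: [0.5436, -0.0021, 0.2208]
tcp_rot: [[-0.978, -0.209, -0.001], [-0.209, 0.978, -0.0], [0.001, -0.0, -1.0]]
ft_force: [0.1, 0.1, -0.1]
grip_width: 1.003
grasp_force: 0.0
```

```bash
python3 go.py .5435,-.001,.22 .5435,-.001,.017; python3 - <<'E'
from fit import *
c=cam('side'); save(c,'s2.png',(280,150,480,300),4)
b=masks(c,'side','freewheel',(.5435,-.001,0),.008)
if b: print(b[0],fit('freewheel',[(c,b[1])],(.5435,-.001),.008))
print([np.round(w(c,d['xyz']),3) for d in bot.mark_of('freewheel','side')])
E
```

```text
t 23.2 tcp [ 0.5436 -0.0021  0.2208] ang 102.1 z [-0.001 -0.    -1.   ] w 1.003 gf 0.0
.5435,-.001,.22 [-0.2  1.   0.8]
.5435,-.001,.017 [ -0.3   0.  203. ]
0.9225447 (array([5.41781996e-01, 2.70354271e-04]), np.float64(0.06516768038272858))
[array([ 0.541, -0.004,  0.005])]
```

View pics/s2.png

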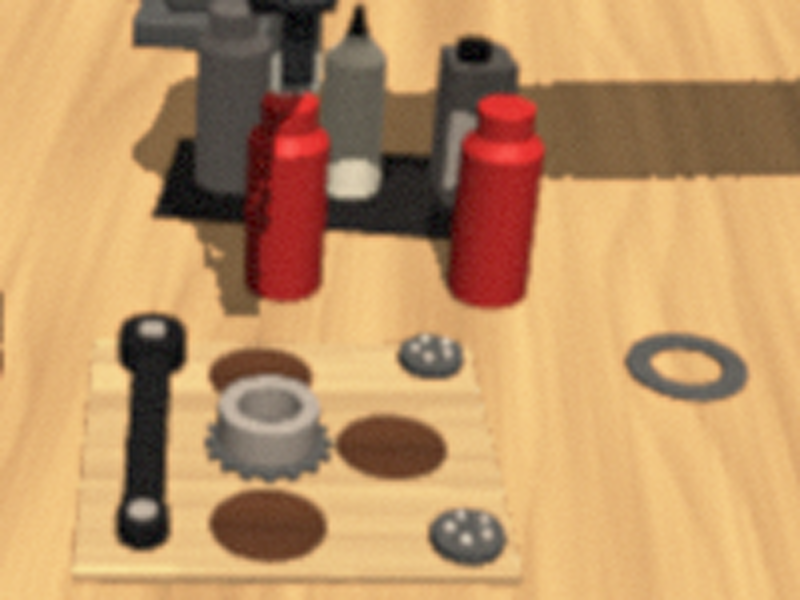

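The side crop shows the can, bottle and tin upright on the mat at (235,100), (355,120) and (478,120), with the freewheel free at (268,430). Now grasp it.

Request:
{"method": "servo_tool", "body": {"xyz": [[0, 0, 50], [0, 0, 50], [0, 0, 50], [0, 0, 34], [0, 0, 15]], "turn": [0, 0, 0, 0, 0], "jaw": [1, 1, 1, 1, 1]}}

```text
clock: 23.98
eef_pos: [0.5422, -0.0028, 0.02]
tcp_rot: [[-0.978, -0.207, -0.004], [-0.207, 0.978, 0.0], [0.004, 0.001, -1.0]]
ft_force: [-0.3, -0.2, 0.1]
grip_width: 1.001
grasp_force: 0.0
```

Request:
{"method": "servo_tool", "body": {"xyz": [[0, 0, 4], [0, 0, 0], [0, 0, 0], [0, 0, 0], [0, 0, 0]], "turn": [0, 0, 0, 0, 0], "jaw": [1, 1, 0, 0, 0]}}

```text
clock: 24.6
eef_pos: [0.5451, -0.0017, 0.0203]
tcp_rot: [[-0.978, -0.208, 0.002], [-0.208, 0.978, 0.001], [-0.002, 0.0, -1.0]]
ft_force: [-2.8, 1.8, 5.7]
grip_width: 0.612
grasp_force: 41.1
```

Request:
{"method": "servo_tool", "body": {"xyz": [[0, 0, 0], [0, 0, 0], [0, 0, -15], [0, 0, -25], [0, 0, -30]], "turn": [0, 0, 0, 0, 0], "jaw": [0, 0, 0, 0, 0]}}

```text
clock: 25.22
eef_pos: [0.5431, -0.0019, 0.0887]
tcp_rot: [[-0.978, -0.209, -0.002], [-0.209, 0.978, -0.0], [0.002, 0.0, -1.0]]
ft_force: [-0.1, 0.5, -3.7]
grip_width: 0.612
grasp_force: 42.9
```

Request:
{"method": "servo_tool", "body": {"xyz": [[0, 0, -30], [0, 0, 0], [0, 0, 0]], "turn": [0, 0, 0], "jaw": [0, 0, 0]}}

```text
clock: 25.6
eef_pos: [0.5431, -0.0019, 0.1172]
tcp_rot: [[-0.978, -0.208, -0.002], [-0.208, 0.978, 0.0], [0.002, 0.0, -1.0]]
ft_force: [-0.2, -0.2, -3.6]
grip_width: 0.61
grasp_force: 42.9
```

```bash
python3 go.py .5206,.298,.12; python3 - <<'E'
from fit import *
c=cam('side'); save(c,'s3.png',(260,150,460,300),4)
E
```

```text
t 25.6 tcp [ 0.5431 -0.0019  0.1172] ang 102.0 z [-0.002  0.    -1.   ] w 0.61 gf 42.9280561208725
.5206,.298,.12 [-40.5 298.   -2.7]
```

View pics/s3.png

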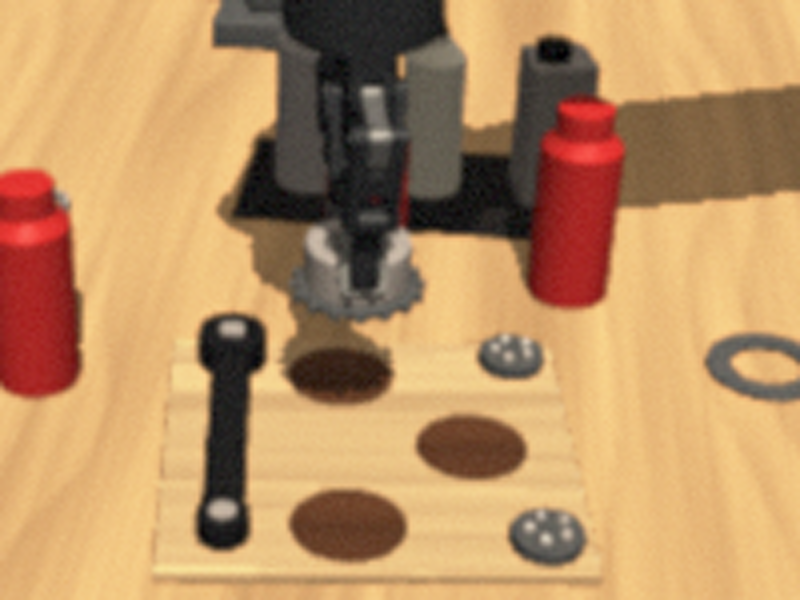

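The freewheel is held level at crop (360,280), and the crank has not moved. Now carry it to the stand.

Request:
{"method": "servo_tool", "body": {"xyz": [[-4, 30, 0], [-6, 45, 0], [-7, 50, 0], [-7, 50, 0], [-6.5, 50, 0]], "turn": [0, 0, 0, 0, 0], "jaw": [0, 0, 0, 0, 0]}}

```text
clock: 26.28
eef_pos: [0.5255, 0.2255, 0.1161]
tcp_rot: [[-0.978, -0.208, -0.003], [-0.208, 0.978, -0.001], [0.003, -0.001, -1.0]]
ft_force: [0.2, 0.5, -3.7]
grip_width: 0.61
grasp_force: 43.0
```

Request:
{"method": "servo_tool", "body": {"xyz": [[-5.5, 45, 0], [-3.8, 28, 0], [0, 0, 20], [0, 0, 22], [0, 0, 0]], "turn": [0, 0, 0, 0, 0], "jaw": [0, 0, 0, 0, 0]}}

```text
clock: 26.9
eef_pos: [0.5178, 0.2955, 0.0714]
tcp_rot: [[-0.978, -0.208, -0.008], [-0.208, 0.978, -0.004], [0.009, -0.002, -1.0]]
ft_force: [-0.3, 0.2, -2.7]
grip_width: 0.616
grasp_force: 43.0
```

```bash
python3 go.py .5206,.298,.022; python3 - <<'E'
from fit import *
c=cam('side'); save(c,'s4.png',(250,290,450,440),4)
z=bot.sense()['eef_pos'][2]-.0095
b=masks(c,'side','freewheel',(.52,.298,0),z)
if b: print(b[0],fit('freewheel',[(c,b[1])],(.52,.298),z))
b=masks(c,'side','stand',(.52,.298,0),0)
if b: print(b[0],fit('stand',[(c,b[1])],(.52,.298),0))
E
```

```text
t 26.9 tcp [0.5178 0.2955 0.0714] ang 102.0 z [-0.008 -0.004 -1.   ] w 0.616 gf 43.04683981463313
.5206,.298,.022 [-3.7  2.  49.4]
0.42865977 (array([0.51606151, 0.30006964]), np.float64(1.0076824426651))
0.78800523 (array([0.52155435, 0.29836666]), np.float64(0.23722316324710846))
```

View pics/s4.png

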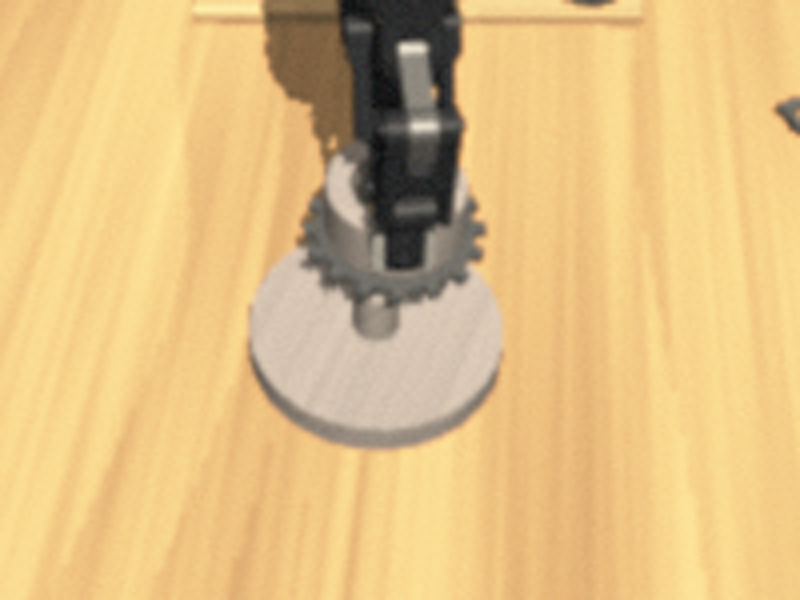

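The freewheel sits centred at crop column 394 against the stub at 375 (about 381 expected), so it is about 4 mm low in x. I correct that and lower it.

Request:
{"method": "servo_tool", "body": {"xyz": [[-3.5, 0, 0], [0, 0, 15], [0, 0, 10], [0, 0, 0], [0, 0, 0]], "turn": [0, 0, 0, 0, 0], "jaw": [0, 0, 0, 0, 0]}}

```text
clock: 27.68
eef_pos: [0.5242, 0.2985, 0.0511]
tcp_rot: [[-0.978, -0.208, -0.0], [-0.208, 0.978, -0.0], [0.0, -0.0, -1.0]]
ft_force: [1.4, 0.6, -2.7]
grip_width: 0.615
grasp_force: 43.1
```

Request:
{"method": "servo_tool", "body": {"xyz": [[0, 0, 8], [0, 0, 8], [0, 0, 7], [0, 0, 3], [0, 0, 2]], "turn": [0, 0, 0, 0, 0], "jaw": [0, 0, 0, 0, 0]}}

```text
clock: 28.3
eef_pos: [0.5238, 0.2982, 0.0242]
tcp_rot: [[-0.978, -0.208, -0.002], [-0.208, 0.978, -0.001], [0.003, -0.001, -1.0]]
ft_force: [-7.5, -5.3, 12.2]
grip_width: 0.614
grasp_force: 44.4
```

```bash
python3 go.py .5206,.298,.022; python3 - <<'E'
from fit import *
c=cam('side'); save(c,'s5.png',(250,290,450,440),4)
E
```

```text
t 28.3 tcp [0.5238 0.2982 0.0242] ang 102.0 z [-0.002 -0.001 -1.   ] w 0.614 gf 44.43007528781891
.5206,.298,.022 [3.2 0.4 2.3]
```

View pics/s5.png

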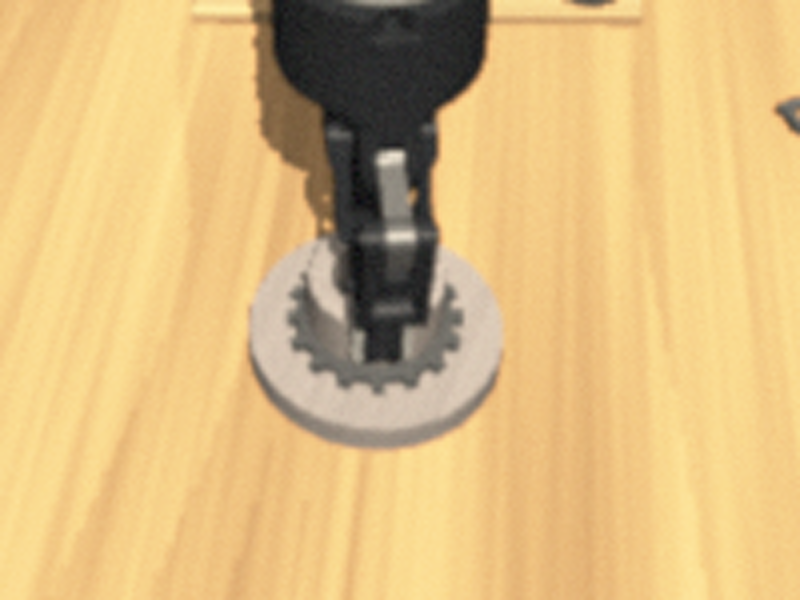

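It is resting on the plate, well centred (376,330). Now release it and go up.

Request:
{"method": "servo_tool", "body": {"xyz": [[0, 0, 0], [0, 0, 0], [0, 0, 0], [0, 0, 0], [0, 0, -15]], "turn": [0, 0, 0, 0, 0], "jaw": [1, 1, 1, 1, 1]}}

```text
clock: 28.98
eef_pos: [0.5232, 0.298, 0.0374]
tcp_rot: [[-0.978, -0.208, -0.003], [-0.208, 0.978, -0.001], [0.003, -0.001, -1.0]]
ft_force: [-0.7, 0.0, -0.4]
grip_width: 1.002
grasp_force: 0.0
```

Request:
{"method": "servo_tool", "body": {"xyz": [[0, 0, -45], [0, 0, -50], [0, 0, -50], [0, 0, -38], [0, 0, 0]], "turn": [0, 0, 0, 0, 0], "jaw": [1, 1, 1, 1, 1]}}

```text
clock: 29.6
eef_pos: [0.5265, 0.2996, 0.2276]
tcp_rot: [[-0.978, -0.208, 0.009], [-0.208, 0.978, 0.004], [-0.01, 0.002, -1.0]]
ft_force: [-0.0, 0.2, 0.2]
grip_width: 1.001
grasp_force: 0.0
```

```bash
python3 go.py .435,-.32,.221; python3 - <<'E'
from fit import *
c=cam('side'); save(c,'s6.png',(200,140,520,440),2)
b=masks(c,'side','freewheel',(.52,.298,0),.012)
if b: print(b[0],fit('freewheel',[(c,b[1])],(.52,.298),.012))
c=cam('top')
b=masks(c,'top','tin',(.435,-.32,.2),.003)
if b: print(b[0],fit('tin',[(c,b[1])],(.435,-.32,.2),.003,True))
b=masks(c,'top','can',(.595,-.32,.2),.003)
if b: print(b[0],fit('can',[(c,b[1])],(.595,-.32),.003))
b=masks(c,'top','bottle',(.515,-.32,.2),.003)
if b: print(b[0],fit('bottle',[(c,b[1])],(.515,-.32),.003))
E
```

```text
t 29.6 tcp [0.5265 0.2996 0.2276] ang 102.0 z [ 0.009  0.004 -1.   ] w 1.001 gf 0.0
.435,-.32,.221 [ 218.7 -586.9    3.2]
0.82821906 (array([0.52215782, 0.29823288]), np.float64(0.16362744569778442))
0.9168542 (array([ 0.43540685, -0.32063123,  0.15272856]), np.float64(0.07868704944849014))
0.96249443 (array([ 0.59557328, -0.32036485]), np.float64(0.032401204109191895))
0.93583596 (array([ 0.51466999, -0.32091655]), np.float64(0.060975611209869385))
```

View pics/s6.png

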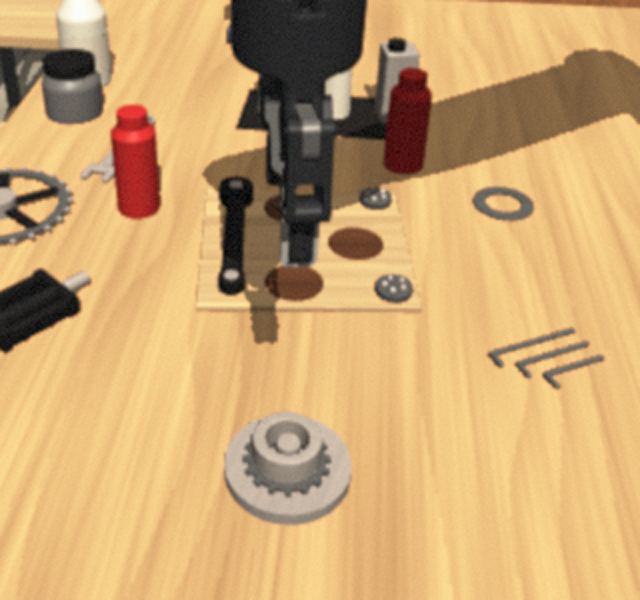

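The freewheel sits over the stub with the stub visible in the bore (288,440), and the fits put the containers within 1 mm of where I set them. Now to bring back the tin.

Request:
{"method": "servo_tool", "body": {"xyz": [[16.6, -45.1, 0], [16.6, -45.1, 0], [16.6, -45.1, 0], [16.6, -45.1, 0], [16.6, -45.1, 0]], "turn": [0, 0, 0, 0, 0], "jaw": [1, 1, 1, 1, 1]}}

```text
clock: 30.52
eef_pos: [0.4891, 0.0592, 0.2201]
tcp_rot: [[-0.978, -0.209, -0.002], [-0.209, 0.978, -0.0], [0.002, 0.0, -1.0]]
ft_force: [0.3, 0.6, 0.8]
grip_width: 0.999
grasp_force: 0.0
```

Request:
{"method": "servo_tool", "body": {"xyz": [[16.6, -45.1, 0], [16.6, -45.1, 0], [16.6, -45.1, 0], [16.6, -45.1, 0], [16.6, -45.1, 0]], "turn": [0, 0, 0, 0, 0], "jaw": [1, 1, 1, 1, 1]}}

```text
clock: 31.15
eef_pos: [0.455, -0.1785, 0.2201]
tcp_rot: [[-0.978, -0.208, -0.002], [-0.208, 0.978, 0.001], [0.001, 0.001, -1.0]]
ft_force: [-0.1, 0.4, 0.1]
grip_width: 1.0
grasp_force: 0.0
```

Request:
{"method": "servo_tool", "body": {"xyz": [[16.6, -45.1, 0], [16.6, -45.1, 0], [16.6, -45.1, 0], [0, 0, 0], [0, 0, 0]], "turn": [0, 0, 0, 0, 0], "jaw": [1, 1, 1, 1, 1]}}

```text
clock: 31.78
eef_pos: [0.435, -0.3193, 0.2202]
tcp_rot: [[-0.978, -0.208, -0.001], [-0.208, 0.978, 0.002], [0.001, 0.002, -1.0]]
ft_force: [-0.3, 0.4, -0.8]
grip_width: 0.999
grasp_force: 0.0
```

```bash
python3 go.py .435,-.32,.221
```

```text
t 31.77 tcp [ 0.435  -0.3193  0.2202] ang 102.0 z [-0.001  0.002 -1.   ] w 0.999 gf 0.0
.435,-.32,.221 [ 0.2 -0.7 -0.8]
```

Request:
{"method": "servo_tool", "body": {"xyz": [[0, 0, 45], [0, 0, 50], [0, 0, 40], [0, 0, 20], [0, 0, 0]], "turn": [0, 0, 0, 0, 0], "jaw": [1, 1, 1, 1, 1]}}

```text
clock: 32.4
eef_pos: [0.4349, -0.3185, 0.0651]
tcp_rot: [[-0.978, -0.21, -0.002], [-0.21, 0.978, 0.002], [0.002, 0.002, -1.0]]
ft_force: [-1.1, 0.7, 1.1]
grip_width: 0.998
grasp_force: 0.0
```

Request:
{"method": "servo_tool", "body": {"xyz": [[0, 0, 0], [0, 0, 0], [0, 0, 0], [0, 0, 0], [0, 0, 0]], "turn": [0, 0, 0, 0, 0], "jaw": [0, 0, 0, 0, 0]}}

```text
clock: 33.02
eef_pos: [0.4366, -0.3208, 0.0684]
tcp_rot: [[-0.978, -0.208, 0.003], [-0.208, 0.978, -0.002], [-0.002, -0.003, -1.0]]
ft_force: [0.7, 1.1, 7.0]
grip_width: 0.511
grasp_force: 41.7
```

Request:
{"method": "servo_tool", "body": {"xyz": [[0, 0, -25], [0, 0, -45], [0, 0, -45], [0, 0, -40], [0, 0, 0]], "turn": [0, 0, 0, 0, 0], "jaw": [0, 0, 0, 0, 0]}}

```text
clock: 33.65
eef_pos: [0.4367, -0.3212, 0.225]
tcp_rot: [[-0.978, -0.208, 0.005], [-0.208, 0.978, -0.005], [-0.004, -0.006, -1.0]]
ft_force: [0.5, -0.6, -4.0]
grip_width: 0.509
grasp_force: 41.8
```

Request:
{"method": "servo_tool", "body": {"xyz": [[-9, 25, 0], [-13, 37, 0], [-14, 40, 0], [-14, 40, 0], [-14, 40, 0]], "turn": [0, 0, 0, 0, 0], "jaw": [0, 0, 0, 0, 0]}}

```text
clock: 34.28
eef_pos: [0.4586, -0.1268, 0.2179]
tcp_rot: [[-0.978, -0.208, -0.005], [-0.208, 0.978, 0.002], [0.004, 0.003, -1.0]]
ft_force: [0.1, -0.3, -3.6]
grip_width: 0.507
grasp_force: 41.9
```

Request:
{"method": "servo_tool", "body": {"xyz": [[-14, 40, 0], [-14, 40, 0], [-8, 22, 0], [-4.4, 12.7, 0], [0, 0, 0]], "turn": [0, 0, 0, 0, 0], "jaw": [0, 0, 0, 0, 0]}}

```text
clock: 34.9
eef_pos: [0.4749, -0.0076, 0.2196]
tcp_rot: [[-0.978, -0.209, -0.003], [-0.209, 0.978, -0.0], [0.003, 0.001, -1.0]]
ft_force: [-0.0, -0.6, -4.6]
grip_width: 0.512
grasp_force: 42.1
```

```bash
python3 go.py .4754,-.008,.221
```

```text
t 34.9 tcp [ 0.4749 -0.0076  0.2196] ang 102.1 z [-0.003 -0.    -1.   ] w 0.512 gf 42.05072343349457
.4754,-.008,.221 [-0.4 -0.4 -1.4]
```

Request:
{"method": "servo_tool", "body": {"xyz": [[0, 0, 0], [0, 0, 40], [0, 0, 50], [0, 0, 32], [0, 0, 16]], "turn": [0, 0, 0, 0, 0], "jaw": [0, 0, 0, 0, 0]}}

```text
clock: 35.52
eef_pos: [0.4743, -0.0087, 0.0812]
tcp_rot: [[-0.978, -0.207, -0.003], [-0.207, 0.978, 0.0], [0.003, 0.001, -1.0]]
ft_force: [0.4, -0.0, -2.5]
grip_width: 0.51
grasp_force: 42.0
```

Request:
{"method": "servo_tool", "body": {"xyz": [[0, 0, 6], [0, 0, 3], [0, 0, 2], [0, 0, 1], [0, 0, 0]], "turn": [0, 0, 0, 0, 0], "jaw": [0, 0, 0, 0, 0]}}

```text
clock: 36.15
eef_pos: [0.477, -0.0081, 0.0734]
tcp_rot: [[-0.978, -0.209, 0.003], [-0.209, 0.978, -0.001], [-0.002, -0.001, -1.0]]
ft_force: [-3.4, -0.2, 6.0]
grip_width: 0.514
grasp_force: 42.8
```

Request:
{"method": "servo_tool", "body": {"xyz": [[0, 0, 0], [0, 0, 0], [0, 0, 0], [0, 0, -20], [0, 0, -45]], "turn": [0, 0, 0, 0, 0], "jaw": [1, 1, 1, 1, 1]}}

```text
clock: 36.78
eef_pos: [0.4736, -0.0077, 0.1344]
tcp_rot: [[-0.978, -0.208, -0.006], [-0.208, 0.978, 0.001], [0.006, 0.002, -1.0]]
ft_force: [0.1, -0.7, 0.5]
grip_width: 1.0
grasp_force: 0.0
```

Request:
{"method": "servo_tool", "body": {"xyz": [[0, 0, -50], [0, 0, -35], [0, 0, 0], [3.2, -38, 0], [4, -48, 0]], "turn": [0, 0, 0, 0, 0], "jaw": [1, 1, 1, 1, 1]}}

```text
clock: 37.4
eef_pos: [0.4859, -0.0937, 0.2197]
tcp_rot: [[-0.978, -0.21, -0.002], [-0.21, 0.978, 0.001], [0.002, 0.001, -1.0]]
ft_force: [-0.5, -0.6, -0.3]
grip_width: 1.003
grasp_force: 0.0
```

Request:
{"method": "servo_tool", "body": {"xyz": [[4, -48, 0], [4, -48, 0], [4, -48, 0], [4, -48, 0], [3, -35, 0]], "turn": [0, 0, 0, 0, 0], "jaw": [1, 1, 1, 1, 1]}}

```text
clock: 38.02
eef_pos: [0.5145, -0.3211, 0.2189]
tcp_rot: [[-0.978, -0.207, -0.002], [-0.207, 0.978, 0.002], [0.002, 0.002, -1.0]]
ft_force: [-0.0, 0.9, 0.5]
grip_width: 1.001
grasp_force: 0.0
```

```bash
python3 go.py .515,-.32,.221; python3 - <<'E'
from fit import *
c=cam('top')
b=masks(c,'top','tin',(.4754,-.008,.2),.008)
if b: print(b[0],fit('tin',[(c,b[1])],(.4754,-.008,.2),.008,True))
E
```

```text
t 38.02 tcp [ 0.5145 -0.3211  0.2189] ang 102.0 z [-0.002  0.002 -1.   ] w 1.001 gf 0.0
.515,-.32,.221 [-0.7  0.9 -2.1]
0.94183016 (array([ 0.4759046 , -0.00795615,  0.24230883]), np.float64(0.0500144325196743))
```

The tin is back within 1 mm. Next the bottle.

Request:
{"method": "servo_tool", "body": {"xyz": [[0, 0, 45], [0, 0, 50], [0, 0, 40], [0, 0, 20], [0, 0, 0]], "turn": [0, 0, 0, 0, 0], "jaw": [1, 1, 1, 1, 1]}}

```text
clock: 38.75
eef_pos: [0.5142, -0.3182, 0.0644]
tcp_rot: [[-0.978, -0.209, -0.003], [-0.209, 0.978, 0.003], [0.003, 0.003, -1.0]]
ft_force: [0.6, 0.2, 0.3]
grip_width: 1.0
grasp_force: 0.0
```

Request:
{"method": "servo_tool", "body": {"xyz": [[0, 0, 0], [0, 0, 0], [0, 0, 0], [0, 0, 0], [0, 0, 0]], "turn": [0, 0, 0, 0, 0], "jaw": [0, 0, 0, 0, 0]}}

```text
clock: 39.38
eef_pos: [0.5166, -0.3205, 0.0686]
tcp_rot: [[-0.978, -0.208, 0.003], [-0.208, 0.978, -0.002], [-0.003, -0.003, -1.0]]
ft_force: [-0.4, 0.5, 5.8]
grip_width: 0.475
grasp_force: 41.2
```

Request:
{"method": "servo_tool", "body": {"xyz": [[0, 0, -25], [0, 0, -45], [0, 0, -45], [0, 0, -40], [0, 0, 0]], "turn": [0, 0, 0, 0, 0], "jaw": [0, 0, 0, 0, 0]}}

```text
clock: 40.0
eef_pos: [0.5169, -0.3208, 0.2257]
tcp_rot: [[-0.978, -0.208, 0.006], [-0.208, 0.978, -0.005], [-0.005, -0.006, -1.0]]
ft_force: [0.1, 0.5, -1.6]
grip_width: 0.479
grasp_force: 41.1
```

Request:
{"method": "servo_tool", "body": {"xyz": [[-8, 30, 0], [-12, 44, 0], [-13, 48, 0], [-13, 48, 0], [-13, 48, 0]], "turn": [0, 0, 0, 0, 0], "jaw": [0, 0, 0, 0, 0]}}

```text
clock: 40.62
eef_pos: [0.5261, -0.0922, 0.2184]
tcp_rot: [[-0.978, -0.208, -0.004], [-0.208, 0.978, 0.001], [0.004, 0.002, -1.0]]
ft_force: [0.4, -0.3, -3.1]
grip_width: 0.479
grasp_force: 41.1
```

Request:
{"method": "servo_tool", "body": {"xyz": [[-13, 48, 0], [-13, 48, 0], [-10, 37, 0], [-6.4, 25, 0], [0, 0, 0]], "turn": [0, 0, 0, 0, 0], "jaw": [0, 0, 0, 0, 0]}}

```text
clock: 41.25
eef_pos: [0.5347, 0.0707, 0.2186]
tcp_rot: [[-0.977, -0.211, -0.004], [-0.211, 0.977, -0.0], [0.004, 0.001, -1.0]]
ft_force: [0.2, -1.0, -0.8]
grip_width: 0.478
grasp_force: 41.2
```

```bash
python3 go.py .536,.069,.221
```

```text
t 41.25 tcp [0.5347 0.0707 0.2186] ang 102.2 z [-0.004 -0.    -1.   ] w 0.478 gf 41.204165497329086
.536,.069,.221 [-0.9 -1.9 -2.4]
```

Request:
{"method": "servo_tool", "body": {"xyz": [[0, 0, 0], [0, 0, 40], [0, 0, 50], [0, 0, 32], [0, 0, 16]], "turn": [0, 0, 0, 0, 0], "jaw": [0, 0, 0, 0, 0]}}

```text
clock: 41.88
eef_pos: [0.5344, 0.0682, 0.0805]
tcp_rot: [[-0.978, -0.207, -0.004], [-0.207, 0.978, -0.0], [0.004, 0.001, -1.0]]
ft_force: [-0.1, 0.2, -1.8]
grip_width: 0.481
grasp_force: 41.2
```

Request:
{"method": "servo_tool", "body": {"xyz": [[0, 0, 6], [0, 0, 3], [0, 0, 2], [0, 0, 1], [0, 0, 0]], "turn": [0, 0, 0, 0, 0], "jaw": [0, 0, 0, 0, 0]}}

```text
clock: 42.5
eef_pos: [0.5375, 0.0694, 0.0736]
tcp_rot: [[-0.978, -0.209, 0.003], [-0.209, 0.978, -0.0], [-0.003, -0.001, -1.0]]
ft_force: [-1.2, -0.6, 4.8]
grip_width: 0.476
grasp_force: 41.8
```

Request:
{"method": "servo_tool", "body": {"xyz": [[0, 0, 0], [0, 0, 0], [0, 0, 0], [0, 0, -20], [0, 0, -45]], "turn": [0, 0, 0, 0, 0], "jaw": [1, 1, 1, 1, 1]}}

```text
clock: 43.12
eef_pos: [0.5345, 0.0693, 0.1357]
tcp_rot: [[-0.978, -0.208, -0.005], [-0.208, 0.978, -0.0], [0.005, 0.001, -1.0]]
ft_force: [0.0, 0.4, 0.7]
grip_width: 1.002
grasp_force: 0.0
```

Request:
{"method": "servo_tool", "body": {"xyz": [[0, 0, -50], [0, 0, -35], [0, 0, 0], [2.5, -40, 0], [3, -50, 0]], "turn": [0, 0, 0, 0, 0], "jaw": [1, 1, 1, 1, 1]}}

```text
clock: 43.75
eef_pos: [0.5489, -0.02, 0.2206]
tcp_rot: [[-0.978, -0.211, -0.001], [-0.211, 0.978, 0.0], [0.001, 0.001, -1.0]]
ft_force: [0.3, -0.0, -0.2]
grip_width: 0.996
grasp_force: 0.0
```

Request:
{"method": "servo_tool", "body": {"xyz": [[3, -50, 0], [3, -50, 0], [3, -50, 0], [3, -50, 0], [3, -50, 0]], "turn": [0, 0, 0, 0, 0], "jaw": [1, 1, 1, 1, 1]}}

```text
clock: 44.38
eef_pos: [0.5863, -0.2688, 0.2201]
tcp_rot: [[-0.978, -0.208, -0.002], [-0.208, 0.978, 0.001], [0.001, 0.001, -1.0]]
ft_force: [0.7, -0.8, -0.0]
grip_width: 1.004
grasp_force: 0.0
```

Request:
{"method": "servo_tool", "body": {"xyz": [[2.5, -50, 0], [0, 0, 0], [0, 0, 0]], "turn": [0, 0, 0], "jaw": [1, 1, 1]}}

```text
clock: 44.75
eef_pos: [0.5943, -0.3163, 0.2202]
tcp_rot: [[-0.978, -0.208, -0.002], [-0.208, 0.978, 0.002], [0.001, 0.002, -1.0]]
ft_force: [0.6, 1.0, -0.2]
grip_width: 1.002
grasp_force: 0.0
```

```bash
python3 go.py .595,-.319,.221; python3 - <<'E'
from fit import *
c=cam('top')
b=masks(c,'top','bottle',(.5363,.069,.2),.008)
if b: print(b[0],fit('bottle',[(c,b[1])],(.5363,.069),.008))
E
```

```text
t 44.75 tcp [ 0.5943 -0.3163  0.2202] ang 102.0 z [-0.002  0.002 -1.   ] w 1.002 gf 0.0
.595,-.319,.221 [-0.1 -2.8 -0.8]
0.94173336 (array([0.53561798, 0.06906547]), np.float64(0.04990942031145096))
```

Request:
{"method": "servo_tool", "body": {"xyz": [[0, 0, 45], [0, 0, 50], [0, 0, 40], [0, 0, 21], [0, 0, 0]], "turn": [0, 0, 0, 0, 0], "jaw": [1, 1, 1, 1, 1]}}

```text
clock: 45.48
eef_pos: [0.5941, -0.3156, 0.0639]
tcp_rot: [[-0.978, -0.209, -0.003], [-0.209, 0.978, 0.002], [0.002, 0.002, -1.0]]
ft_force: [0.1, 0.2, 1.3]
grip_width: 1.0
grasp_force: 0.0
```

Request:
{"method": "servo_tool", "body": {"xyz": [[0, 0, 0], [0, 0, 0], [0, 0, 0], [0, 0, 0], [0, 0, 0]], "turn": [0, 0, 0, 0, 0], "jaw": [0, 0, 0, 0, 0]}}

```text
clock: 46.1
eef_pos: [0.5964, -0.3182, 0.0683]
tcp_rot: [[-0.978, -0.208, 0.004], [-0.208, 0.978, -0.003], [-0.003, -0.004, -1.0]]
ft_force: [-0.0, -0.8, 5.9]
grip_width: 0.571
grasp_force: 41.6
```

Request:
{"method": "servo_tool", "body": {"xyz": [[0, 0, -25], [0, 0, -45], [0, 0, -45], [0, 0, -40], [0, 0, 0]], "turn": [0, 0, 0, 0, 0], "jaw": [0, 0, 0, 0, 0]}}

```text
clock: 46.72
eef_pos: [0.5965, -0.3179, 0.2249]
tcp_rot: [[-0.978, -0.208, 0.007], [-0.208, 0.978, -0.004], [-0.006, -0.005, -1.0]]
ft_force: [0.1, 0.6, -1.6]
grip_width: 0.573
grasp_force: 42.2
```

Request:
{"method": "servo_tool", "body": {"xyz": [[-2, 30, 0], [-2, 45, 0], [-2, 50, 0], [-2, 50, 0], [-2, 45, 0]], "turn": [0, 0, 0, 0, 0], "jaw": [0, 0, 0, 0, 0]}}

```text
clock: 47.35
eef_pos: [0.5568, -0.0976, 0.2167]
tcp_rot: [[-0.978, -0.208, -0.005], [-0.208, 0.978, 0.002], [0.004, 0.003, -1.0]]
ft_force: [0.1, 0.9, -2.7]
grip_width: 0.575
grasp_force: 42.4
```

Request:
{"method": "servo_tool", "body": {"xyz": [[-1, 35, 0], [0, 0, 0], [0, 0, 0]], "turn": [0, 0, 0], "jaw": [0, 0, 0]}}

```text
clock: 47.72
eef_pos: [0.5517, -0.0654, 0.2183]
tcp_rot: [[-0.978, -0.208, -0.003], [-0.208, 0.978, 0.0], [0.003, 0.001, -1.0]]
ft_force: [0.3, -0.0, -1.9]
grip_width: 0.574
grasp_force: 42.5
```

```bash
python3 go.py .5535,-.067,.2203
```

```text
t 47.73 tcp [ 0.5517 -0.0654  0.2183] ang 102.0 z [-0.003  0.    -1.   ] w 0.574 gf 42.50729313644115
.5535,-.067,.2203 [-1.4 -2.  -2. ]
```

Request:
{"method": "servo_tool", "body": {"xyz": [[0, 0, 40], [0, 0, 50], [0, 0, 32], [0, 0, 15], [0, 0, 6]], "turn": [0, 0, 0, 0, 0], "jaw": [0, 0, 0, 0, 0]}}

```text
clock: 48.35
eef_pos: [0.5524, -0.0659, 0.0766]
tcp_rot: [[-0.978, -0.207, -0.001], [-0.207, 0.978, 0.0], [0.001, 0.0, -1.0]]
ft_force: [0.2, -0.2, -1.8]
grip_width: 0.575
grasp_force: 42.6
```

Request:
{"method": "servo_tool", "body": {"xyz": [[0, 0, 3], [0, 0, 2], [0, 0, 1], [0, 0, 0], [0, 0, 0]], "turn": [0, 0, 0, 0, 0], "jaw": [0, 0, 0, 0, 0]}}

```text
clock: 48.98
eef_pos: [0.5538, -0.0655, 0.0732]
tcp_rot: [[-0.978, -0.208, 0.003], [-0.208, 0.978, -0.001], [-0.003, -0.001, -1.0]]
ft_force: [-0.4, -0.3, 6.2]
grip_width: 0.576
grasp_force: 43.1
```

Request:
{"method": "servo_tool", "body": {"xyz": [[0, 0, 0], [0, 0, 0], [0, 0, 0], [0, 0, -20], [0, 0, -45]], "turn": [0, 0, 0, 0, 0], "jaw": [1, 1, 1, 1, 1]}}

```text
clock: 49.6
eef_pos: [0.5509, -0.0649, 0.1356]
tcp_rot: [[-0.978, -0.208, -0.005], [-0.208, 0.978, 0.001], [0.004, 0.002, -1.0]]
ft_force: [0.8, -0.5, -0.5]
grip_width: 1.001
grasp_force: 0.0
```

Request:
{"method": "servo_tool", "body": {"xyz": [[0, 0, -50], [0, 0, -40], [0, 0, -20], [0, -45, 0], [0, -50, 0]], "turn": [0, 0, 0, 0, 0], "jaw": [1, 1, 1, 1, 1]}}

```text
clock: 50.22
eef_pos: [0.5723, -0.1585, 0.2467]
tcp_rot: [[-0.978, -0.21, 0.0], [-0.21, 0.978, 0.0], [-0.0, -0.0, -1.0]]
ft_force: [0.7, 0.3, 0.8]
grip_width: 1.004
grasp_force: 0.0
```

Request:
{"method": "servo_tool", "body": {"xyz": [[0, -50, 0], [0, -50, 0], [0, -40, 0], [0, 0, 0], [0, 0, 0]], "turn": [0, 0, 0, 0, 0], "jaw": [1, 1, 1, 1, 1]}}

```text
clock: 50.85
eef_pos: [0.6011, -0.2945, 0.2456]
tcp_rot: [[-0.978, -0.208, -0.001], [-0.208, 0.978, 0.001], [0.001, 0.001, -1.0]]
ft_force: [0.3, 0.4, -0.4]
grip_width: 0.998
grasp_force: 0.0
```

```bash
python3 go.py; python3 - <<'E'
from fit import *
c=cam('top'); save(c,'end.png')
for k,p,z in [('can',(.5534,-.068,0),.008),('bottle',(.5363,.069,0),.008),('tin',(.4754,-.008,.22),.008),('stand',(.52,.298,0),0)]:
    b=masks(c,'top',k,p,z)
    if b: print(k,b[0],fit(k,[(c,b[1])],p,z,k=='tin'))
E
```

```text
t 50.85 tcp [ 0.6011 -0.2945  0.2456] ang 102.0 z [-0.001  0.001 -1.   ] w 0.998 gf 0.0
can 0.8977498 (array([ 0.55233453, -0.06700782]), np.float64(0.10265474766492844))
bottle 0.927298 (array([0.53630017, 0.06919856]), np.float64(0.07634730637073517))
tin 0.9182226 (array([ 0.47684594, -0.00757072,  0.23978507]), np.float64(0.059121619910001755))
stand 0.6130986 (array([0.52103744, 0.29818895]), np.float64(0.6056296229362488))
```

View pics/end.png

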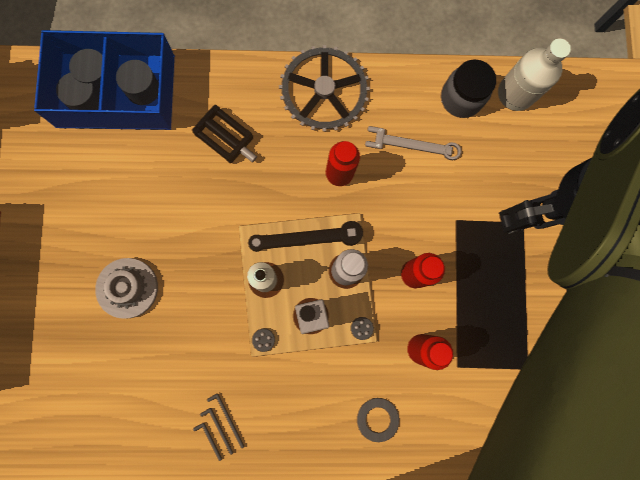

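The can (348,265), bottle (265,278) and tin (311,316) are back on their spots within about 1.5 mm. The freewheel is on the stand at (125,288), and the crank, pedal and spanner have not moved.

```bash
python3 -c "
from workcell import bot
print(bot.close_job())"
```

```text
the job is handed in; nothing more can be done
None
```

I handed the job in after about 51 s of the 136 s allowed. The freewheel sits flat over the stub, the can, bottle and tin are back upright within about 2 mm of where they started, and nothing was knocked over; no verdict was returned.

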